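Find the stiff switch and fit it in the wheel pedal

ROBOT

A 7-joint arm with a two-finger parallel gripper is mounted at the origin on the work surface. World frame = base frame: x ahead of the robot, y to its left, z up, the work surface at z = 0. Lengths are in m, angles in rad, forces in N, time in s.
With the tool pointing down it reaches from about 0.425 to 0.925 m from the base axis. Payload 6.8 kg.
Tool frame: the origin (TCP) lies midway between the tips of the shut fingers; the grasp point (between the pads) lies 19 mm behind it (arm.grasp_offset is the distance from the TCP to the grasp point, in m); y points along the fingers, z is the direction in which the jaws open and shut, and the axes are right-handed (so a half turn about y gives the same grasp; the last joint's range is limited). The gripper opens to 85 mm and grips with 20 to 120 N. Pads are 22 mm wide; open, the fingers measure 114 mm over their backs; the gripper's body (76 mm by 85 mm) begins 54 mm behind the grasp point. The pads swing forward as they close: fully open they stand 13 mm farther back than shut.
Start: joints at [1.177, 0.477, 0.022, 1.555, -0.011, 1.109, -0.083], TCP at [0.19, -0.648, 0.231] pointing down, gripper open.
Joint ranges: [-2.96, 2.96], [-0.34, 2.1], [-1.41, 1.46], [0.24, 2.44], [-1.37, 4.51], [0.17, 1.92], [-2.96, 2.96]. Speed limits (rad/s): [2.39, 2.39, 3.14, 3.14, 3.14, 3.14, 3.14].

INTERFACE

Orientations are given as a unit quaternion [x, y, z, w].
In Python, from rig import telemetry, camera, sign_off, arm gives the robot as it stands.
- The arm moves only by the shell command python3 -m jog 'ROWS' [OPENING] [FORCE]. ROWS is JSON, a list that holds one entry, the list of rows, each a list of 6 numbers: the shift along the tool's x, y, z in cm, then the turn, a rotation vector about the tool's x, y, z in rad. In form: [[[x, y, z, rx, ry, rz], ...]]. A call has 1 to 8 rows; each row shifts and turns the commanded pose from where the row before left it, along the tool's axes as they then stand; what a row does not reach is not made up. A row lasts 1/12 s, in which the tool goes at most 41.7 mm and 7.16 degrees, less where a joint would pass 70% of its speed; a pose out of reach is approached as far as the arm can. A call is refused whole if a number of a shift passes 4.17 or a number of a turn 0.125, either way. A call with a gripper value outside its range is refused whole. OPENING is the opening, from -1 (shut) to 1 (fully open), set as the call begins (- or left out, the last holds). The fingers move at their own pace and stop on an object; FORCE is the grip in N (left out, the last holds). Time passes only in rows, so rows that do not move let the fingers close. It gives the time, the measured TCP pose, the force and the opening at its end, in the units of the state.
- telemetry.observe(): the state, without advancing time (a new reading comes with each control period).
- camera(name): name is "scene" or "top" or "wrist"; returns a dict with "color" (480x640x3 uint8, red, green, blue), "fx", "fy", "cx", "cy" (pixels), "eye" and "orientation" of the camera in the world. Camera axes: x right, y down, z forward; pixel columns grow to the right and rows downward; lengths in m; the calibration is good to about 2 mm. A picture is of the moment at which its call begins. There is no depth.
- sign_off(): hands the job in, once; it reports no verdict.
The state is a dict: "time": time; "joint_pos": joint angles; "joint_velocities": joint speeds; "joint_torque": joint torques, N m; "position": TCP position; "tcp_rot": TCP orientation; "contact_force": force on the tool from outside, world axes, zero at the start; "torque": the same for the moment, N m; "opening": opening from 0.0 (shut) to 1.0 (fully open).
Only numpy, scipy, OpenCV 4.12 (cv2) and the standard library are available. Lean on these libraries where they do the work, as an engineer would, in place of code of your own. Each camera call takes 0.05 s, during which the arm holds its last target.

TASK

The wheel's foot pedal needs the stiffest of the three plunger switches standing on the bench: press their keys until they click, gently, and feel which one takes the most force. Snap that one fully home into the pedal's seat, then click its key once more in place to check it. Leave the other two standing where they are and everything else on the bench alone.

Things in the scene. Friction and masses are not known exactly. Their poses are not given: they have to be found in the camera images.
- switch_a: One of three loose plunger switches, alike outside, each with another spring; their places are shuffled. Origin: centre of its underside, z up. Foot 54 (x) x 30 (y) x 6 mm; housing 40 x 30 mm up to z = 40 mm; collar 22 mm across up to 44 mm; key on top. 110 g. Grip it across the 30 mm (y) at z = 34 mm, so that the fingertips clear the seat. Half a turn makes no difference.
- key_a_top (a point): Centre of the flat top of switch_a's key: a black cap 16 mm across, 59 mm above the switch's underside when up.
- switch_b: One of three loose plunger switches, alike outside, each with another spring; their places are shuffled. Origin: centre of its underside, z up. Foot 54 (x) x 30 (y) x 6 mm; housing 40 x 30 mm up to z = 40 mm; collar 22 mm across up to 44 mm; key on top. 110 g. Grip it across the 30 mm (y) at z = 34 mm, so that the fingertips clear the seat. Half a turn makes no difference.
- key_b_top (a point): Centre of the flat top of switch_b's key: a black cap 16 mm across, 59 mm above the switch's underside when up.
- switch_c: One of three loose plunger switches, alike outside, each with another spring; their places are shuffled. Origin: centre of its underside, z up. Foot 54 (x) x 30 (y) x 6 mm; housing 40 x 30 mm up to z = 40 mm; collar 22 mm across up to 44 mm; key on top. 110 g. Grip it across the 30 mm (y) at z = 34 mm, so that the fingertips clear the seat. Half a turn makes no difference.
- key_c_top (a point): Centre of the flat top of switch_c's key: a black cap 16 mm across, 59 mm above the switch's underside when up.
- key_a (a joint): Travel of switch_a's key in m: 0 up, 0.006 down. On every switch the force starts at half its peak, is highest at 2 to 3 mm, then gives way to half at 6 mm (the click, done by 4.5 mm); pressed on, the cap alone sinks 5 mm more at 12 to 17 N. Let go, it springs up. Of the three peaks the highest is 9 to 11 N, the others 4 to 6.5 N. More than 20 N harms it.
- key_b (a joint): Travel of switch_b's key in metres, as key_a.
- key_c (a joint): Travel of switch_c's key in metres, as key_a.
- pedal: Foot pedal of the potter's wheel with its tread off, fixed: a grey open pan 200 (x) x 140 (y) mm, walls 24 mm high and 4 mm thick, floor 4 mm thick; two hinge lugs 42 mm high at its +x end, a coil spring 32 mm high 70 mm from the centre along -x. Origin: centre of its underside. The switch seat is in the middle.
- seat (a point): Centre of the switch seat on the pan's floor, 4 mm above the bench; axes as the pedal's. The switch stands here with its x along this x, either way round, between cheeks at y = +-16.5 mm (11 mm high, flared). Two sprung clips, 22 mm high, at x = +-25 to 31 mm hold up its foot 13 mm above the floor until it is pushed down with 3 to 8 N; they snap in over the foot when it is home.
- treadle: Bystander, loose, to be left alone: tread plate taken off the pedal, 185 x 125 x 10 mm, ribbed rubber, lying flat at the left. Origin: middle of its underside.
- screwdriver: Bystander, loose, to be left alone: screwdriver with a wooden handle, 190 mm long, lying flat. Origin: on its underside, near its middle.
- rib: Bystander, loose, to be left alone: wooden throwing rib, about 77 x 64 x 6 mm, lying flat. Origin: on its underside, near its middle.
- kidney: Bystander, loose, to be left alone: small steel scraper, 50 x 30 x 4.5 mm, lying flat among the switches. Origin: middle of its underside.
- underglaze_pot: Bystander, loose, to be left alone: closed pot of underglaze, 46 mm across, 58 mm tall. Origin: middle of its underside.
- bisque_cup: Bystander, loose, to be left alone: unglazed cup, 76 mm across, 85 mm tall. Origin: middle of its underside.
- loop_tool: Bystander, loose, to be left alone: trimming tool with a wooden handle and wire loop, about 165 mm long, 12 mm thick, lying flat. Origin: on its underside, near its middle.
Not all that is in view belongs to the job. What is shaped like the switch_b but purple or yellow is not meant.

How it is judged:
On the way, in this order (a step that is already met when the one before it is completed fails the run):
1. a switch is pressed to its click where it stands on the bench (value of joint any of key_a, key_b, key_c above 0.0045 m).
2. a switch is snapped fully home in the pedal's seat (((horizontal distance between switch_a and seat below 0.004 m and z of switch_a in the frame of seat below 0.003 m and angle between the x axis of switch_a and the x axis of seat, either way round below 0.1 rad and angle between switch_a's own z axis and vertical below 0.1 rad) or (horizontal distance between switch_b and seat below 0.004 m and z of switch_b in the frame of seat below 0.003 m and angle between the x axis of switch_b and the x axis of seat, either way round below 0.1 rad and angle between switch_b's own z axis and vertical below 0.1 rad) or (horizontal distance between switch_c and seat below 0.004 m and z of switch_c in the frame of seat below 0.003 m and angle between the x axis of switch_c and the x axis of seat, either way round below 0.1 rad and angle between switch_c's own z axis and vertical below 0.1 rad))), for 0.2 s.
3. its key is pressed there and takes more than 7.5 N before it clicks, so it is the stiffest (((horizontal distance between switch_a and seat below 0.004 m and z of switch_a in the frame of seat below 0.003 m and angle between the x axis of switch_a and the x axis of seat, either way round below 0.1 rad and angle between switch_a's own z axis and vertical below 0.1 rad and value of joint key_a between 0.0005 and 0.0043 m and contact force between the fingers and key_a above 7.5 N) or (horizontal distance between switch_b and seat below 0.004 m and z of switch_b in the frame of seat below 0.003 m and angle between the x axis of switch_b and the x axis of seat, either way round below 0.1 rad and angle between switch_b's own z axis and vertical below 0.1 rad and value of joint key_b between 0.0005 and 0.0043 m and contact force between the fingers and key_b above 7.5 N) or (horizontal distance between switch_c and seat below 0.004 m and z of switch_c in the frame of seat below 0.003 m and angle between the x axis of switch_c and the x axis of seat, either way round below 0.1 rad and angle between switch_c's own z axis and vertical below 0.1 rad and value of joint key_c between 0.0005 and 0.0043 m and contact force between the fingers and key_c above 7.5 N))), for 0.03 s.
4. it clicks (((horizontal distance between switch_a and seat below 0.004 m and z of switch_a in the frame of seat below 0.003 m and angle between the x axis of switch_a and the x axis of seat, either way round below 0.1 rad and angle between switch_a's own z axis and vertical below 0.1 rad and value of joint key_a above 0.0045 m) or (horizontal distance between switch_b and seat below 0.004 m and z of switch_b in the frame of seat below 0.003 m and angle between the x axis of switch_b and the x axis of seat, either way round below 0.1 rad and angle between switch_b's own z axis and vertical below 0.1 rad and value of joint key_b above 0.0045 m) or (horizontal distance between switch_c and seat below 0.004 m and z of switch_c in the frame of seat below 0.003 m and angle between the x axis of switch_c and the x axis of seat, either way round below 0.1 rad and angle between switch_c's own z axis and vertical below 0.1 rad and value of joint key_c above 0.0045 m))).
At the end, for the whole second after the job is handed in: The stiffest switch stands upright in the pedal's seat, its underside within 3 mm of the seat's floor, within 4 mm of the seat's centre and 0.1 rad of its direction (either way round), at rest; the other two stand upright within 30 mm of where they began; all keys are up (((horizontal distance between switch_a and seat below 0.004 m and z of switch_a in the frame of seat below 0.003 m and angle between the x axis of switch_a and the x axis of seat, either way round below 0.1 rad and angle between each of switch_a, switch_b, switch_c's own z axis and vertical below 0.1 rad and linear speed of switch_a below 0.02 m/s and distance of each of switch_b, switch_c from where it was at the start of the episode below 0.03 m) or (horizontal distance between switch_b and seat below 0.004 m and z of switch_b in the frame of seat below 0.003 m and angle between the x axis of switch_b and the x axis of seat, either way round below 0.1 rad and angle between each of switch_b, switch_a, switch_c's own z axis and vertical below 0.1 rad and linear speed of switch_b below 0.02 m/s and distance of each of switch_a, switch_c from where it was at the start of the episode below 0.03 m) or (horizontal distance between switch_c and seat below 0.004 m and z of switch_c in the frame of seat below 0.003 m and angle between the x axis of switch_c and the x axis of seat, either way round below 0.1 rad and angle between each of switch_c, switch_a, switch_b's own z axis and vertical below 0.1 rad and linear speed of switch_c below 0.02 m/s and distance of each of switch_a, switch_b from where it was at the start of the episode below 0.03 m)) and value of joint each of key_a, key_b, key_c below 0.001 m); the robot touches nothing.
It fails at once if a key pressed with more than 20 N (contact force between the fingers and key_a above 20 N or contact force between the fingers and key_b above 20 N or contact force between the fingers and key_c above 20 N).
It fails at once if a bystander moved more than 30 mm (distance of any of treadle, screwdriver, rib, kidney, underglaze_pot, bisque_cup, loop_tool from where it was at the start of the episode above 0.03 m).
It also fails if it takes over 72 s, if anything falls off the work surface, if the arm or the gripper's body presses on something with over 40 N, if the wrist force passes 120 N, or if a joint passes its speed limit or range.

## Working session

There is one attempt and no reset: what is moved stays moved. The work goes in short steps, Python scripts to look and compute and a shell command to move; the robot and the scene stay as the last step left them, time stands still between calls to the robot, and variables do not carry over. Pictures are saved under pics/ and viewed, and the job is handed in when it is done.

```bash
ls; mkdir -p pics; python3 - <<'E'
from rig import telemetry,camera,arm
import cv2,numpy as np
print(telemetry.observe()); print(arm.grasp_offset)
for n in ["scene","top","wrist"]:
    c=camera(n); cv2.imwrite(f"pics/{n}0.png",c["color"][:,:,::-1]); print(n,{k:v for k,v in c.items() if k!="color"})
E
```

```text
pics
{'time': 0.0, 'joint_pos': array([ 1.17685053,  0.47780451,  0.02238334,  1.55648718, -0.01149101,
        1.10929196, -0.08312551]), 'joint_velocities': array([ 3.55626691e-04,  1.15656956e-03,  2.00922087e-04, -2.44684125e-03,
        1.26088756e-03,  7.69600139e-05,  2.01689515e-04]), 'joint_torque': array([-9.19411395e-04, -5.96454978e+01,  1.60706889e+00, -2.81194836e+01,
        1.24405359e-02,  9.37582925e-03, -1.78739805e-05]), 'position': array([ 0.19011307, -0.64704044,  0.23030853]), 'tcp_rot': array([-0.10085624,  0.70053937, -0.69925805,  0.10055245]), 'contact_force': array([ 0.40941657, -0.29541989, -0.14748283]), 'torque': array([ 0.02342119, -0.00993425, -0.01875636]), 'opening': 0.9989691215076113}
0.0187
scene {'fx': 448.1802467276585, 'fy': 448.1802467276585, 'cx': 323.18977244087847, 'cy': 239.97878730690647, 'eye': array([ 0.97549483, -0.59949882,  0.60732539]), 'orientation': array([ 0.85311722,  0.23689598, -0.13534011, -0.44469581])}
top {'fx': 506.51087281030294, 'fy': 506.51087281030294, 'cx': 314.2167452294646, 'cy': 247.4991750793847, 'eye': array([0.49127892, 0.0176771 , 1.11540625]), 'orientation': array([-0.69707018,  0.71609661, -0.02137914,  0.02901295])}
wrist {'fx': 341.0075953685692, 'fy': 341.0075953685692, 'cx': 327.23408454473594, 'cy': 243.0841632902867, 'eye': array([ 0.26070634, -0.62666217,  0.37188364]), 'orientation': array([ 0.79192681, -0.5925481 , -0.08891836,  0.11761043])}
```

View pics/scene0.png

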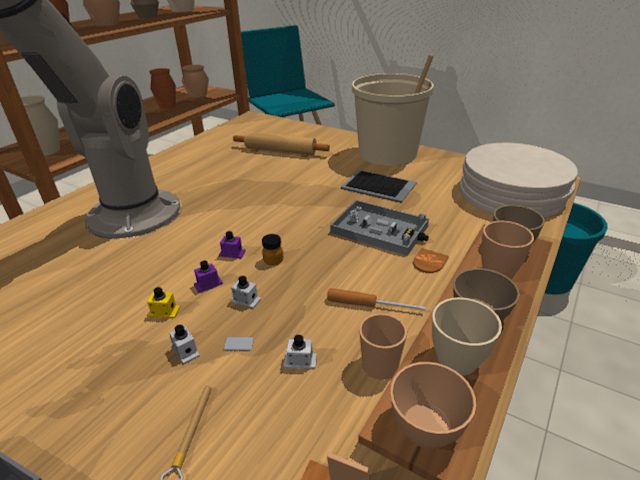

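View pics/top0.png

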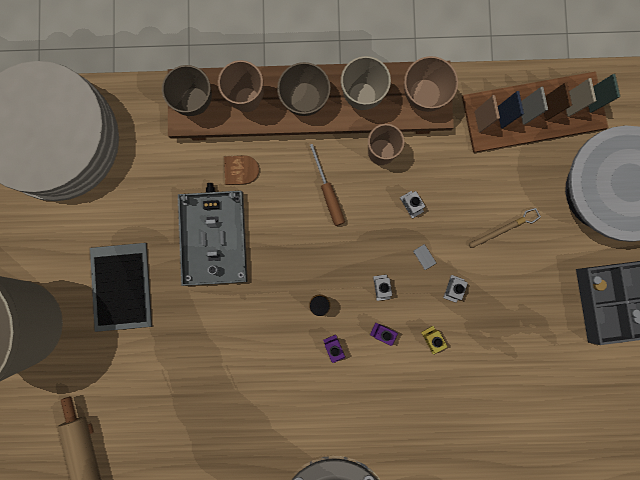

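View pics/wrist0.png

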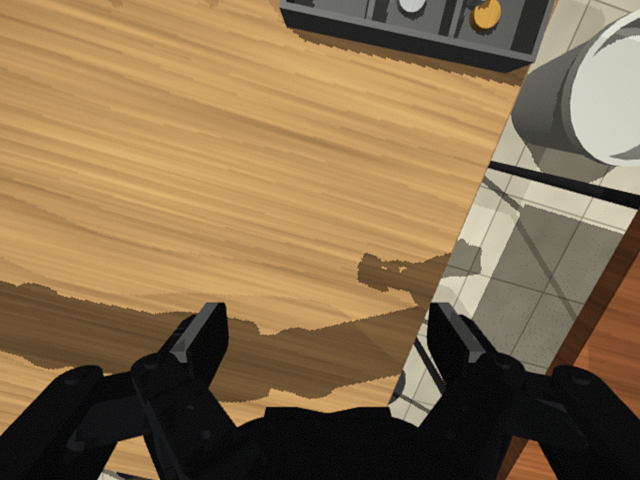

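The top picture shows the grey switches at about (414,203), (384,288) and (457,289), and the pedal at (213,238). I'll zoom in for detail.

```bash
cat > h.py <<'E'
import numpy as np,cv2
from scipy.spatial.transform import Rotation as R
def ray(c,u,v,z):
    d=R.from_quat(c["orientation"]).as_matrix()@np.array([(u-c["cx"])/c["fx"],(v-c["cy"])/c["fy"],1])
    return c["eye"]+d*(z-c["eye"][2])/d[2]
def proj(c,p):
    q=R.from_quat(c["orientation"]).as_matrix().T@(np.array(p)-c["eye"])
    return np.array([c["fx"]*q[0]/q[2]+c["cx"],c["fy"]*q[1]/q[2]+c["cy"]])
def crop(c,x0,y0,x1,y1,s,name):
    im=cv2.resize(c["color"][y0:y1,x0:x1,::-1],None,fx=s,fy=s,interpolation=cv2.INTER_CUBIC); cv2.imwrite("pics/"+name,im)
def toolmove(dw):
    "world shift (m) -> tool axes cm"
    from rig import telemetry
    s=telemetry.observe(); return R.from_quat(s["tcp_rot"]).as_matrix().T@np.array(dw)*100
E
python3 - <<'E'
from h import *
from rig import camera
c=camera("top")
crop(c,360,170,480,320,4,"sw.png"); crop(c,165,170,260,295,4.5,"ped.png")
for u,v in [(416,201),(384,287),(459,289)]: print(ray(c,u,v,.059))
for q in [(186,194),(243,193),(246,284),(184,285)]: print(ray(c,*q,.024))
E
```

```text
[ 0.65886838 -0.18817151  0.059     ]
[ 0.48070651 -0.11457167  0.059     ]
[ 0.47247716 -0.26952898  0.059     ]
[0.69407638 0.30517996 0.024     ]
[0.69271394 0.1805293  0.024     ]
[0.49462953 0.17732775 0.024     ]
[0.49602651 0.3111799  0.024     ]
```

View pics/sw.png

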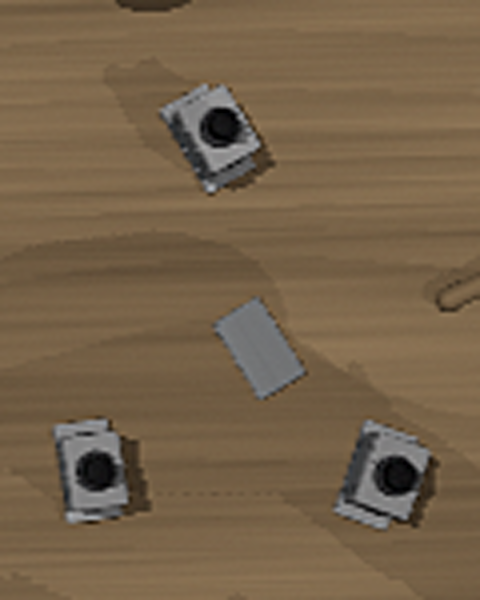

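View pics/ped.png

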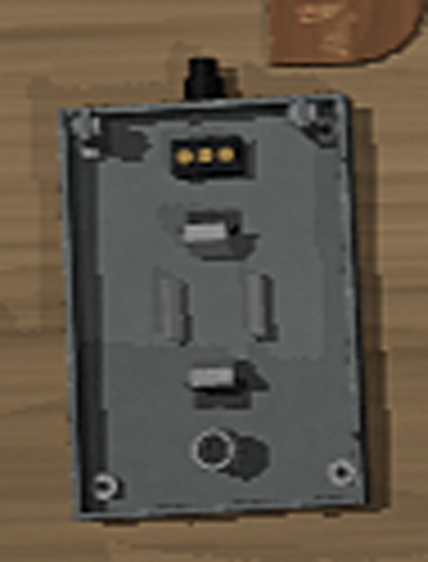

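```bash
python3 - <<'E'
from h import *
from rig import camera,telemetry
c=camera("scene")
crop(c,155,265,330,380,4.5,"sw2.png"); crop(c,325,190,445,260,6,"ped2.png")
t=camera("top")
for u,v in [(415.25,201.75),(384,287.5),(459,288.75)]:
    p=ray(t,u,v,.059); print(p, (proj(c,p)-[155,265])*4.5)
print(R.from_quat(telemetry.observe()["tcp_rot"]).as_matrix())
E
```

```text
[ 0.65732512 -0.18653627  0.059     ] [639.23410003 317.71328002]
[ 0.47967225 -0.11453413  0.059     ] [392.84932836  54.2721037 ]
[ 0.47299302 -0.26955312  0.059     ] [112.71928083 274.0205831 ]
[[-9.59458688e-01 -2.33631427e-04  2.81849201e-01]
 [-2.81849293e-01  6.08669146e-04 -9.59458496e-01]
 [ 5.26067451e-05 -9.99999787e-01 -6.49841753e-04]]
```

View pics/sw2.png

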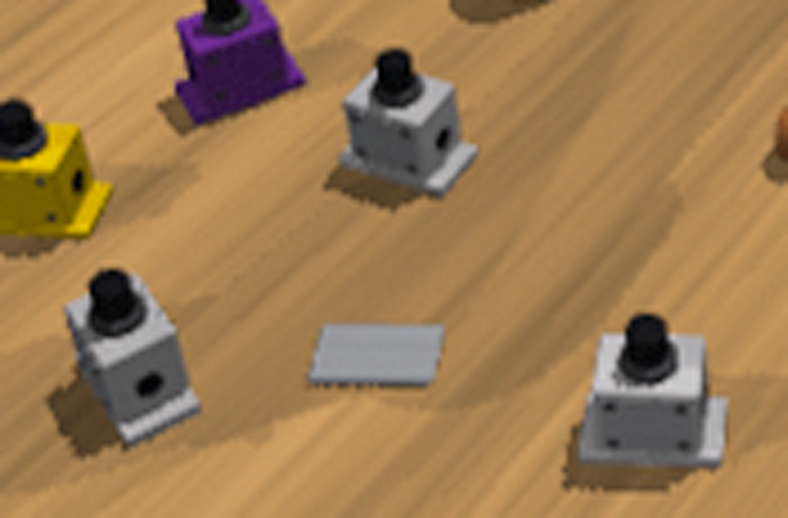

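View pics/ped2.png

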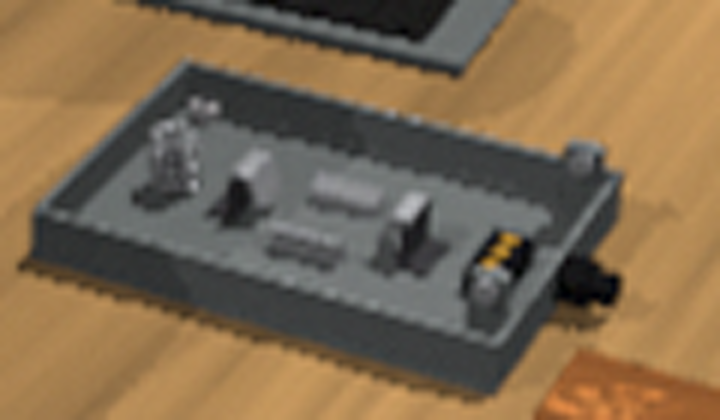

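```bash
python3 -m jog '[[[-2.36,0.7,-1.76,0,0,0],[-2.36,0.7,-1.76,0,0,0],[-2.36,0.7,-1.76,0,0,0],[-2.36,0.7,-1.76,0,0,0],[-2.36,0.7,-1.76,0,0,0],[-2.36,0.7,-1.76,0,0,0],[-2.36,0.7,-1.76,0,0,0],[-2.36,0.7,-1.76,0,0,0]]]' -1 40
python3 -m jog '[[[-2.36,0.7,-1.76,0,0,0],[-2.36,0.7,-1.76,0,0,0],[-2.36,0.7,-1.76,0,0,0],[-2.36,0.7,-1.76,0,0,0],[-2.36,0.7,-1.76,0,0,0],[-2.36,0.7,-1.76,0,0,0],[-2.36,0.7,-1.76,0,0,0],[-2.36,0.7,-1.76,0,0,0]]]'
python3 -m jog '[[[0,0,0,0,0,0],[0,0,0,0,0,0],[0,0,0,0,0,0]]]'
python3 - <<'E'
from h import *
from rig import camera,telemetry
s=telemetry.observe();print(s["position"],s["contact_force"],s["opening"]);print(toolmove(np.array([.473,-.2695,.065])-s["position"]))
c=camera("wrist"); cv2.imwrite("pics/w1.png",c["color"][:,:,::-1])
for p in [[.473,-.2695,.059],[.6573,-.1865,.059],[.4797,-.1145,.059],s["position"]]: print(proj(c,p))
E
```

```text
time: 0.97
position: [0.3325, -0.4582, 0.1752]
tcp_rot: [0.101, -0.7, 0.7, -0.101]
contact_force: [-0.3, -0.2, 0.5]
opening: -0.002
time: 1.63
position: [0.474, -0.2699, 0.1191]
tcp_rot: [0.101, -0.7, 0.7, -0.101]
contact_force: [0.8, -0.3, -0.8]
opening: -0.004
time: 1.88
position: [0.4729, -0.2715, 0.1193]
tcp_rot: [0.101, -0.7, 0.7, -0.101]
contact_force: [-0.5, -0.4, 0.1]
opening: 0.001
[ 0.47293433 -0.27151073  0.11933471] [-0.50733578 -0.42937555  0.10490014] 0.0014346767069249825
[-0.06535181  5.43337786 -0.19292285]
[324.05213164 260.26561457]
[ 262.24828577 -152.46777182]
[ 72.90926073 179.65777456]
[327.10783933 306.2098174 ]
```

View pics/w1.png

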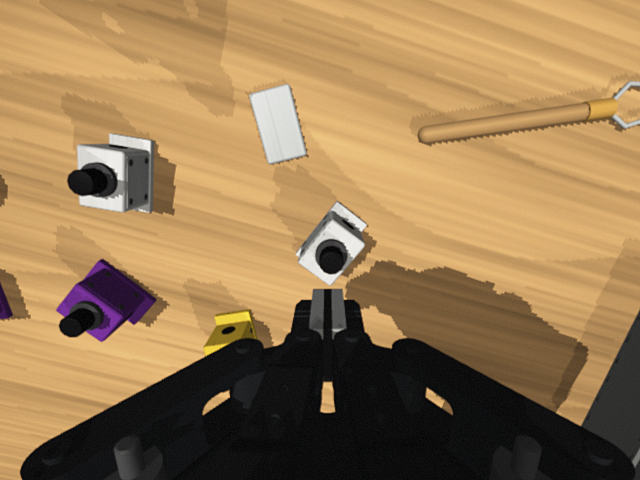

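```bash
python3 - <<'E'
from h import *
from rig import camera,telemetry
s=telemetry.observe()
c=camera("wrist"); crop(c,280,180,380,320,4,"w1c.png")
for u,v in [(331.5,258.5)]:
    p=ray(c,u,v,.059); print(p,toolmove(p-s["position"]))
p=ray(c,78,181,.059);print(p)
E
```

```text
[ 0.47507679 -0.27435849  0.059     ] [-0.17670367  6.04839559  0.27399068]
[ 0.47961518 -0.11805879  0.059     ]
```

View pics/w1c.png

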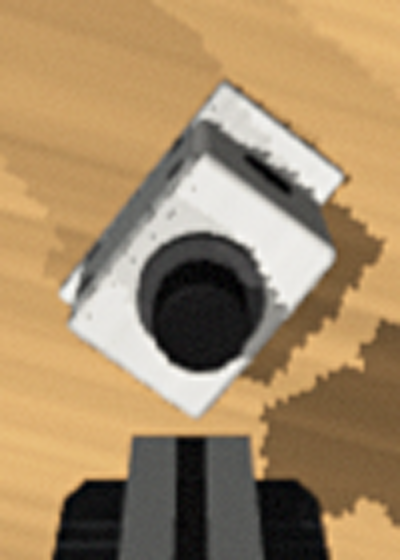

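```bash
python3 -m jog '[[[0,1.5,0.15,0,0,0],[0,2.0,0,0,0,0],[0,1.3,0,0,0,0],[0,0.3,0,0,0,0],[0,0.2,0,0,0,0],[0,0,0,0,0,0]]]'
for i in 1 2 3 4 5 6; do python3 -m jog '[[[0,0.1,0,0,0,0]]]' | grep -E "position|force"; done
```

```text
time: 2.48
position: [0.4734, -0.2732, 0.0666]
tcp_rot: [0.1, -0.7, 0.7, -0.1]
contact_force: [-0.1, 0.2, 0.7]
opening: 0.0
position: [0.4741, -0.2732, 0.0663]
contact_force: [0.2, 0.0, 0.3]
position: [0.4742, -0.273, 0.0652]
contact_force: [0.1, -0.0, -0.5]
position: [0.4741, -0.2728, 0.064]
contact_force: [0.1, 0.6, -0.2]
position: [0.4739, -0.2726, 0.0627]
contact_force: [-0.1, -0.5, -0.7]
position: [0.4738, -0.2725, 0.0615]
contact_force: [-0.4, -1.0, 0.1]
position: [0.4737, -0.2724, 0.0603]
contact_force: [0.3, 0.7, -0.1]
```

```bash
for i in 1 2 3 4 5 6 7 8; do python3 -m jog '[[[0,0.05,0,0,0,0]]]' | grep -E "position|force"|tr '\n' ' ';echo; done
```

```text
position: [0.4736, -0.2724, 0.0597] contact_force: [0.0, 0.5, -0.7] 
position: [0.4736, -0.2724, 0.0592] contact_force: [-1.0, 0.3, 1.7] 
position: [0.4736, -0.2724, 0.0589] contact_force: [-1.2, 0.5, 2.9] 
position: [0.4737, -0.2724, 0.0585] contact_force: [-1.6, 0.0, 4.6] 
position: [0.4737, -0.2725, 0.058] contact_force: [-1.5, 0.2, 5.2] 
position: [0.4737, -0.2724, 0.0575] contact_force: [-1.4, 0.8, 4.2] 
position: [0.4736, -0.2725, 0.057] contact_force: [-2.1, 0.2, 5.0] 
position: [0.4737, -0.2724, 0.0565] contact_force: [-1.6, 0.5, 5.1]
```

```bash
for i in 1 2 3 4 5 6 ; do python3 -m jog '[[[0,0.05,0,0,0,0]]]' | grep -E "position|force"|tr '\n' ' ';echo; done
```

```text
position: [0.4737, -0.2725, 0.056] contact_force: [-1.4, 0.5, 4.4] 
position: [0.4737, -0.2724, 0.0555] contact_force: [-1.6, 0.1, 4.8] 
position: [0.4737, -0.2724, 0.0549] contact_force: [-1.4, 0.9, 4.9] 
position: [0.4737, -0.2724, 0.0544] contact_force: [-1.6, 0.2, 3.3] 
position: [0.4736, -0.2725, 0.0538] contact_force: [-1.4, 0.5, 3.0] 
position: [0.4736, -0.2724, 0.0532] contact_force: [-1.4, -0.1, 2.3]
```

```bash
python3 -m jog '[[[0,-2.5,0,0,0,0],[0,-2.5,0,0,0,0],[-1.25,-0.5,-3.7,0,0,0],[-1.25,-0.5,-3.7,0,0,0],[-1.25,0,-3.7,0,0,0],[-1.25,0,-3.7,0,0,0],[0,0,0,0,0,0],[0,0,0,0,0,0]]]'
python3 - <<'E'
from h import *
from rig import camera,telemetry
c=camera("wrist"); crop(c,240,160,420,320,4,"w2c.png")
s=telemetry.observe()
for p in [[.4797,-.1145,.059],s["position"]]: print((proj(c,p)-[240,160])*4)
p=[.4797,-.1145,.059];print(toolmove(p-s["position"]))
E
```

```text
time: 4.82
position: [0.4803, -0.1137, 0.1132]
tcp_rot: [-0.102, 0.7, -0.699, 0.103]
contact_force: [-0.8, -1.1, 0.8]
opening: -0.001
[352.65077792 423.48456803]
[365.48041924 591.21678275]
[-0.00870585  5.4149093  -0.13656324]
```

View pics/w2c.png

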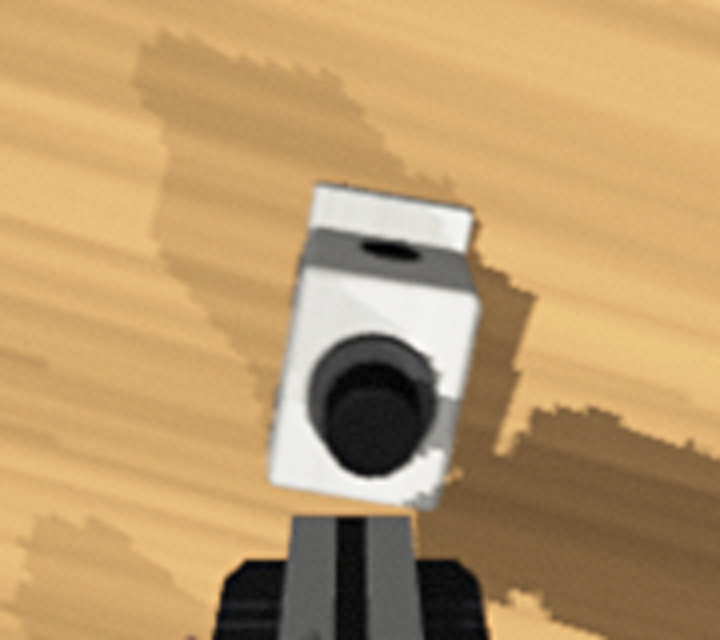

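```bash
python3 -m jog '[[[0,1.5,0.25,0,0,0],[0,2.0,0,0,0,0],[0,1.2,0,0,0,0],[0,0.3,0,0,0,0],[0,0,0,0,0,0],[0,0,0,0,0,0]]]'
for i in 1 2 3 4 5 6 7 8 9 10 11 12 13 14; do python3 -m jog '[[[0,0.06,0,0,0,0]]]' | grep -E "position|force"|tr '\n' ' ';echo; done
```

```text
time: 5.37
position: [0.4807, -0.1198, 0.0635]
tcp_rot: [0.1, -0.7, 0.7, -0.1]
contact_force: [-0.0, -0.2, 0.8]
opening: 0.003
position: [0.4813, -0.1195, 0.0635] contact_force: [0.3, 0.1, 0.5] 
position: [0.4812, -0.1192, 0.0629] contact_force: [0.0, -0.3, 0.3] 
position: [0.4811, -0.119, 0.0621] contact_force: [0.3, 0.6, -0.1] 
position: [0.4809, -0.1188, 0.0613] contact_force: [-0.4, -0.3, -0.9] 
position: [0.4807, -0.1187, 0.0605] contact_force: [-0.2, -0.3, -0.6] 
position: [0.4807, -0.1187, 0.0598] contact_force: [0.8, 0.5, -0.3] 
position: [0.4806, -0.1187, 0.0591] contact_force: [0.1, 0.9, 3.9] 
position: [0.4807, -0.1188, 0.0587] contact_force: [-1.7, 0.4, 6.1] 
position: [0.4807, -0.1188, 0.0582] contact_force: [-2.1, -0.2, 6.2] 
position: [0.4807, -0.1187, 0.0577] contact_force: [-1.8, -0.5, 7.6] 
position: [0.4807, -0.1187, 0.0572] contact_force: [-2.4, 0.3, 8.2] 
position: [0.4807, -0.1187, 0.0566] contact_force: [-1.3, -0.3, 8.7] 
position: [0.4807, -0.1188, 0.056] contact_force: [-1.6, 1.1, 7.7] 
position: [0.4807, -0.1188, 0.0554] contact_force: [-2.9, 0.1, 7.6]
```

```bash
for i in 1 2 3 4; do python3 -m jog '[[[0,0.06,0,0,0,0]]]' | grep -E "position|force"|tr '\n' ' ';echo; done
python3 - <<'E'
from h import *
print(toolmove([.657-.4807,-.188+.1188,.0]))
E
```

```text
position: [0.4807, -0.1187, 0.0548] contact_force: [-2.9, 0.3, 7.5] 
position: [0.4807, -0.1187, 0.0542] contact_force: [-1.4, 0.7, 5.7] 
position: [0.4807, -0.1187, 0.0535] contact_force: [-1.5, -0.1, 6.2] 
position: [0.4807, -0.1188, 0.0529] contact_force: [-3.3, 0.1, 11.9] 
[-1.49640084e+01  3.84703982e-03  1.16095537e+01]
```

```bash
python3 -m jog '[[[0,-3,0,0,0,0],[0,-3,0,0,0,0],[-3,0,2.32,0,0,0],[-3,0,2.32,0,0,0],[-3,0,2.32,0,0,0],[-3,0,2.32,0,0,0],[-3,0,2.32,0,0,0],[0,0,0,0,0,0]]]'
python3 -m jog '[[[0,0,0,0,0,0],[0,0,0,0,0,0]]]'
python3 - <<'E'
from h import *
from rig import camera,telemetry
c=camera("wrist"); crop(c,240,160,420,320,4,"w3c.png")
s=telemetry.observe()
for p in [[.6573,-.1865,.059],s["position"]]: print((proj(c,p)-[240,160])*4)
p=[.6573,-.1865,.059];print(toolmove(p-s["position"]))
E
```

```text
time: 7.53
position: [0.663, -0.1905, 0.1122]
tcp_rot: [0.098, -0.699, 0.701, -0.102]
contact_force: [0.7, 0.0, 1.1]
opening: 0.003
time: 7.7
position: [0.6564, -0.1874, 0.1116]
tcp_rot: [-0.101, 0.7, -0.7, 0.1]
contact_force: [-0.9, 1.0, 1.1]
opening: 0.0
[344.81387595 414.86735359]
[345.73987624 588.25839909]
[-0.15063142  5.29025176 -0.0249779 ]
```

View pics/w3c.png

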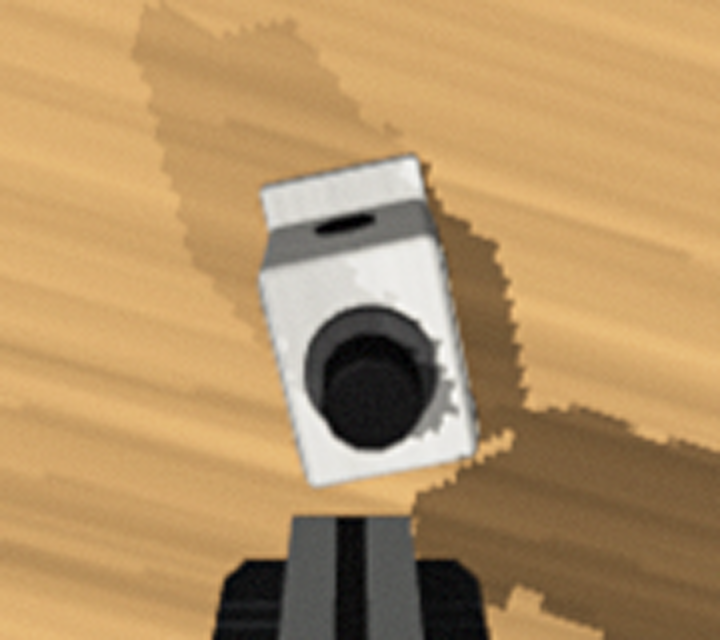

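```bash
python3 -m jog '[[[-0.3,1.5,0.25,0,0,0],[0,2.0,0,0,0,0],[0,1.3,0,0,0,0],[0,0.3,0,0,0,0],[0,0,0,0,0,0]]]'
for i in 1 2 3 4 5 6 7 8 9 10 11 12; do python3 -m jog '[[[0,0.06,0,0,0,0]]]' | grep -E "position|force"|tr '\n' ' ';echo; done
```

```text
time: 8.17
position: [0.6593, -0.189, 0.0601]
tcp_rot: [-0.102, 0.7, -0.7, 0.1]
contact_force: [-0.2, -0.6, -0.4]
opening: 0.0
position: [0.6608, -0.1893, 0.0612] contact_force: [0.7, -0.9, 0.2] 
position: [0.6613, -0.1894, 0.0611] contact_force: [-0.7, 0.0, 0.6] 
position: [0.6613, -0.1894, 0.0606] contact_force: [0.3, 0.2, 0.0] 
position: [0.6612, -0.1894, 0.0598] contact_force: [-0.7, 0.5, 0.6] 
position: [0.6612, -0.1894, 0.059] contact_force: [0.2, 0.6, 2.8] 
position: [0.6612, -0.1894, 0.0585] contact_force: [-1.4, 0.5, 2.7] 
position: [0.6611, -0.1894, 0.0578] contact_force: [-1.4, 0.0, 4.3] 
position: [0.6612, -0.1894, 0.0572] contact_force: [-2.0, 0.6, 3.9] 
position: [0.6612, -0.1894, 0.0565] contact_force: [-0.4, 0.0, 3.3] 
position: [0.6611, -0.1894, 0.0558] contact_force: [-0.2, -0.2, 3.3] 
position: [0.6611, -0.1893, 0.0551] contact_force: [-0.0, 0.0, 2.9] 
position: [0.6611, -0.1894, 0.0544] contact_force: [1.1, 0.4, 3.0]
```

```bash
python3 -m jog '[[[0,-3,0,0,0,0],[0,-3,0,0,0,0],[3.07,-0.5,-2.37,0,0,0],[3.07,-0.5,-2.37,0,0,0],[3.07,-0.5,-2.37,0,0,0],[3.07,-0.5,-2.37,0,0,0],[3.07,-0.5,-2.37,0,0,0],[0,0,0,0,0,0]]]' 1
python3 -m jog '[[[0,0,0,0,0,0],[0,0,0,0,0,0]]]'
python3 - <<'E'
from h import *
from rig import camera,telemetry
c=camera("wrist"); crop(c,220,120,420,270,4,"w4c.png"); cv2.imwrite("pics/w4.png",c["color"][:,:,::-1])
import pickle; s=telemetry.observe(); pickle.dump((c,s),open("w4.pkl","wb"))
t=camera("top"); crop(t,360,170,480,320,5,"t4c.png"); sc=camera("scene"); pickle.dump((t,sc),open("ts4.pkl","wb"))
print(s["position"])
E
```

```text
time: 9.83
position: [0.4714, -0.1166, 0.138]
tcp_rot: [-0.104, 0.701, -0.699, 0.098]
contact_force: [-0.8, -0.1, -1.3]
opening: 1.0
time: 10.0
position: [0.4806, -0.1191, 0.1394]
tcp_rot: [0.1, -0.7, 0.7, -0.101]
contact_force: [-0.5, 0.4, 1.1]
opening: 0.997
[ 0.48116135 -0.11922226  0.13936565]
```

View pics/w4c.png

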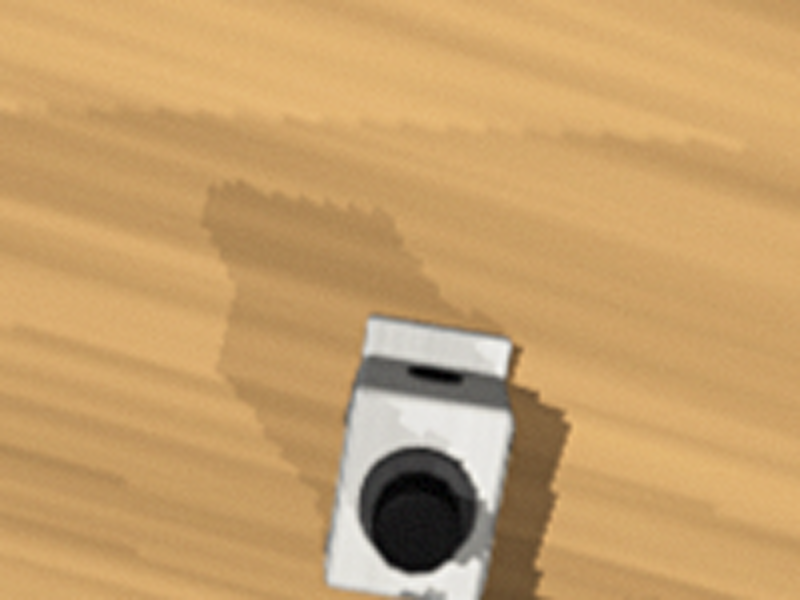

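View pics/w4.png

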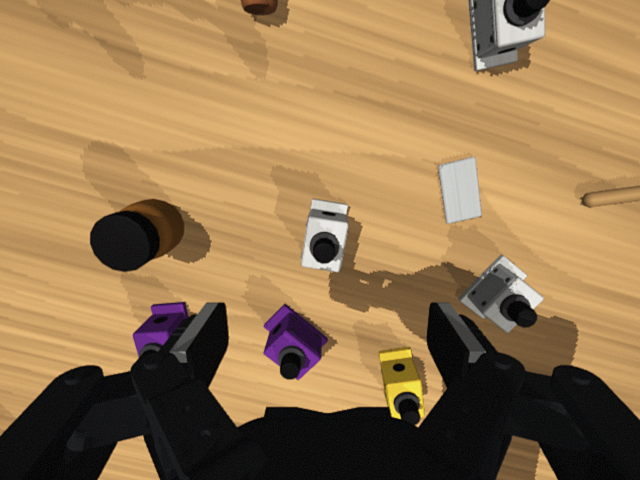

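```bash
python3 - <<'E'
from h import *
import pickle
c,s=pickle.load(open("w4.pkl","rb")); t,sc=pickle.load(open("ts4.pkl","rb"))
C=[ray(c,220+u/4,120+v/4,.04) for u,v in [(362,383),(512,408),(482,600),(328,582)]]
C=np.array(C);print(C);print("ctr",C.mean(0))
lx=(C[0]+C[1]-C[2]-C[3]);print("yaw x",np.degrees(np.arctan2(lx[1],lx[0])));lw=C[0]-C[1];print("yaw y",np.degrees(np.arctan2(lw[1],lw[0])))
F=[ray(c,220+u/4,120+v/4,.006) for u,v in [(370,316),(513,345)]];f=F[0]-F[1];print("foot y",np.degrees(np.arctan2(f[1],f[0])),np.linalg.norm(f))
print("key",ray(c,220+417/4,120+523/4,.059))
T=R.from_quat(s["tcp_rot"]).as_matrix();print("tool z yaw",np.degrees(np.arctan2(T[1,2],T[0,2])), "toolx yaw",np.degrees(np.arctan2(T[1,0],T[0,0])))
P=np.array([ray(t,165+u/4.5,170+v/4.5,.024) for u,v in [(62,113),(350,97),(366,502),(77,520)]]);print(P,P.mean(0))
for e in (P[0]-P[3],P[1]-P[2],P[0]-P[1],P[3]-P[2]): print(np.degrees(np.arctan2(e[1],e[0])),np.linalg.norm(e))
K=[ray(t,165+u/4.5,170+v/4.5,.026) for u,v in [(206,232),(212,377)]];print("clips",K,np.mean(K,0));k=K[0]-K[1];print(np.degrees(np.arctan2(k[1],k[0])),np.linalg.norm(k))
E
```

```text
[[ 0.49709246 -0.10177732  0.04      ]
 [ 0.50029985 -0.12909873  0.04      ]
 [ 0.46313718 -0.13479305  0.04      ]
 [ 0.45843611 -0.10589352  0.04      ]]
ctr [ 0.4797414  -0.11789066  0.04      ]
yaw x 7.37276197918888
yaw y 96.69557373935673
foot y 94.81551936563459 0.029697416239481238
key [ 0.48042827 -0.11710591  0.059     ]
tool z yaw -73.64294135110782 toolx yaw -163.64292161505344
[[0.69207778 0.32101137 0.024     ]
 [0.69591058 0.18096213 0.024     ]
 [0.49986034 0.17652017 0.024     ]
 [0.49494025 0.31527222 0.024     ]] [0.59569724 0.24844147 0.024     ]
1.6675474648156081 0.1972210510451081
1.2979445163554173 0.196100555668277
91.56764973833758 0.14010167671373486
92.03083041310512 0.1388392601313548
clips [array([0.63176377, 0.25126414, 0.026     ]), array([0.56165929, 0.24921603, 0.026     ])] [0.59671153 0.25024008 0.026     ]
1.6734252530408071 0.07013439525857303
```

```bash
python3 -m jog '[[[0,0,0,0,0.0865,0],[0,0,0,0,0.0865,0],[0.08,2,-0.14,0,0,0],[0,2,0,0,0,0],[0,2,0,0,0,0],[0,0,0,0,0,0],[0,0,0,0,0,0]]]' 1
python3 - <<'E'
from h import *
from rig import camera,telemetry
c=camera("wrist"); cv2.imwrite("pics/w5.png",c["color"][:,:,::-1])
s=telemetry.observe()
T=R.from_quat(s["tcp_rot"]).as_matrix();print(T,np.degrees(np.arctan2(T[1,0],T[0,0]))); print(s["position"])
E
```

```text
time: 10.73
position: [0.479, -0.1176, 0.0785]
tcp_rot: [-0.041, 0.706, -0.706, 0.039]
contact_force: [0.2, 0.7, 0.4]
opening: 1.001
[[-9.93670705e-01 -3.36768788e-04  1.12331726e-01]
 [-1.12331786e-01  1.63521506e-04 -9.93670742e-01]
 [ 3.16268638e-04 -9.99999930e-01 -2.00316369e-04]] -173.5502493390364
[ 0.47976639 -0.11773993  0.07942265]
```

View pics/w5.png

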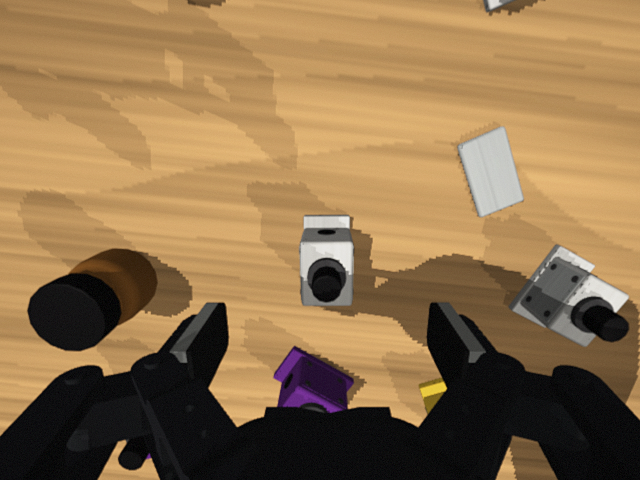

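```bash
python3 -m jog '[[[0,2,0,0,0,0],[0,2,0,0,0,0],[0,1.5,0,0,0,0],[0,0.7,0,0,0,0],[0,0.2,0,0,0,0],[0,0,0,0,0,0],[0,0,0,0,0,0]]]' 1
python3 - <<'E'
from h import *
from rig import camera,telemetry
c=camera("wrist"); cv2.imwrite("pics/w6.png",c["color"][:,:,::-1])
E
```

```text
time: 11.37
position: [0.4801, -0.1178, 0.0163]
tcp_rot: [0.039, -0.706, 0.706, -0.04]
contact_force: [0.6, 0.3, 0.4]
opening: 0.999
```

View pics/w6.png

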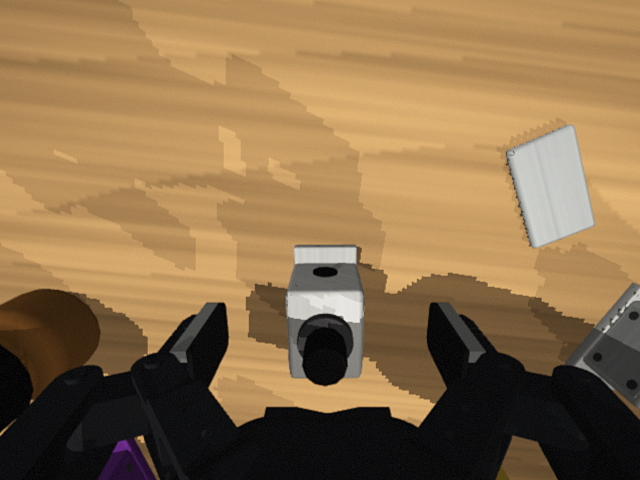

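```bash
python3 -m jog '[[[0,0.05,0,0,0,0],[0,0,0,0,0,0],[0,0,0,0,0,0],[0,0,0,0,0,0],[0,0,0,0,0,0],[0,0,0,0,0,0],[0,0,0,0,0,0],[0,0,0,0,0,0]]]' -1 60
python3 -m jog '[[[0,0,0,0,0,0],[0,-1,0,0,0,0],[0,-2,0,0,0,0],[0,-3,0,0,0,0],[0,-3,0,0,0,0],[0,-3,0,0,0,0],[0,0,0,0,0,0],[0,0,0,0,0,0]]]'
python3 - <<'E'
from h import *
from rig import camera,telemetry
c=camera("wrist"); cv2.imwrite("pics/w7.png",c["color"][:,:,::-1])
s=telemetry.observe();T=R.from_quat(s["tcp_rot"]).as_matrix();print(np.degrees(np.arctan2(T[1,0],T[0,0])));print(s["position"],s["opening"])
print(toolmove([.597-s["position"][0],.246-s["position"][1],0]))
E
```

```text
time: 12.08
position: [0.4795, -0.1177, 0.0152]
tcp_rot: [0.04, -0.706, 0.706, -0.04]
contact_force: [-1.4, -0.1, 4.9]
opening: 0.339
time: 12.75
position: [0.4801, -0.1178, 0.1366]
tcp_rot: [0.038, -0.706, 0.706, -0.041]
contact_force: [-0.7, -0.1, -2.6]
opening: 0.341
-173.5423193423107
[ 0.47888082 -0.11763096  0.13508392] 0.33621871914828316
[-1.58267048e+01 -2.28425338e-03 -3.48039020e+01]
```

View pics/w7.png

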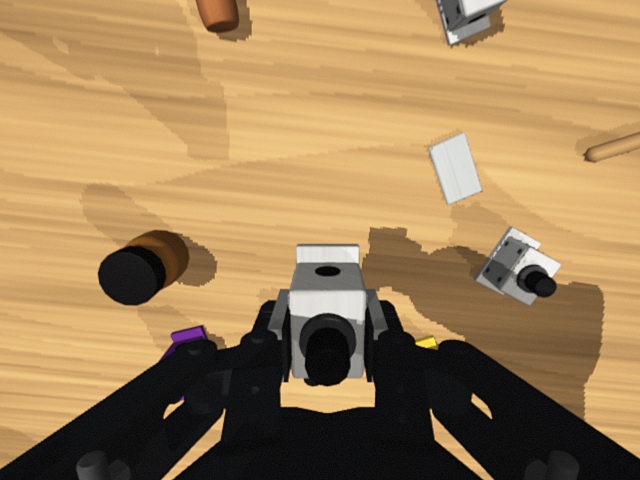

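```bash
python3 -m jog '[[[-0.92,0,-3.56,0,0,0],[-0.92,0,-3.56,0,0,0],[-0.92,0,-3.56,0,0,0],[-0.92,0,-3.56,0,0,0],[-0.92,0,-3.56,0,0,0],[-0.92,0,-3.56,0,0,0],[-0.92,0,-3.56,0,0,0],[-0.92,0,-3.56,0,0,0]]]'
python3 -m jog '[[[-0.92,0,-3.56,0,0,0],[-0.92,0,-3.56,0,0,0],[0,0,0,0,0.085,0],[0,0,0,0,0,0],[0,0,0,0,0,0],[0,0,0,0,0,0]]]'
python3 - <<'E'
from h import *
from rig import camera,telemetry
import pickle
c=camera("wrist"); cv2.imwrite("pics/w8.png",c["color"][:,:,::-1]); crop(c,220,20,420,270,3.2,"w8z.png")
s=telemetry.observe();T=R.from_quat(s["tcp_rot"]).as_matrix();print(np.degrees(np.arctan2(T[1,0],T[0,0])));print(s["position"],s["opening"])
pickle.dump((c,s),open("w8.pkl","wb"))
E
```

```text
time: 13.47
position: [0.5187, 0.1749, 0.1328]
tcp_rot: [0.041, -0.706, 0.706, -0.039]
contact_force: [1.1, -0.7, -2.8]
opening: 0.343
time: 13.97
position: [0.5299, 0.2444, 0.1334]
tcp_rot: [0.011, -0.706, 0.708, -0.009]
contact_force: [-0.8, -0.1, -2.0]
opening: 0.339
-178.4407745491201
[0.53018482 0.24433951 0.13382496] 0.34268285207345817
```

View pics/w8.png

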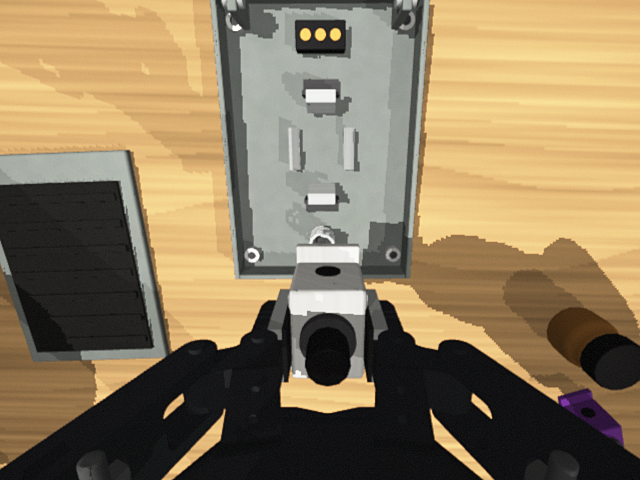

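View pics/w8z.png

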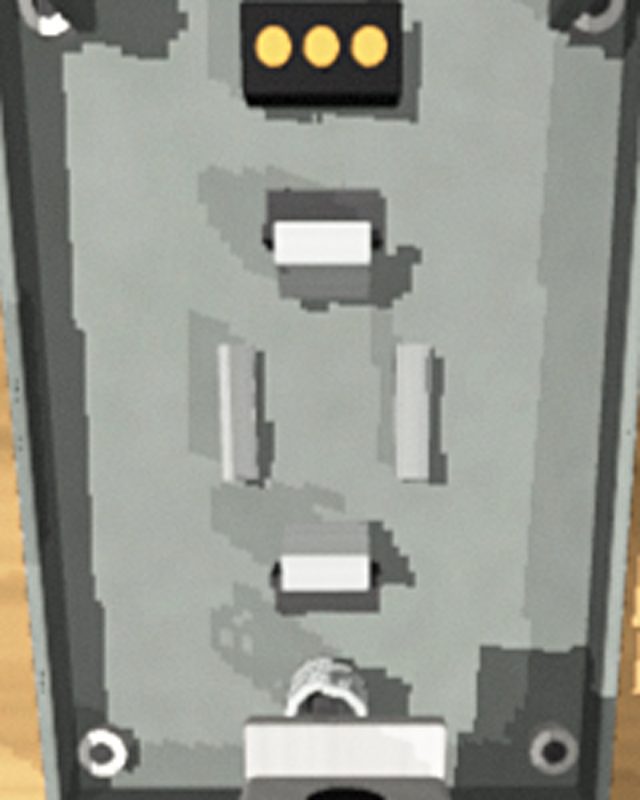

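```bash
python3 - <<'E'
from h import *
import pickle
c,s=pickle.load(open("w8.pkl","rb"))
r=lambda u,v,z: ray(c,220+u/3.2,20+v/3.2,z)
print("eye",c["eye"])
for z in (.022,.026):
    a,b=r(321.5,243,z),r(324.5,572,z);print(a,b,(a+b)/2,np.linalg.norm(a-b),np.degrees(np.arctan2(*(a-b)[[1,0]])))
for z in (.013,.015):
    L=[r(220,345,z),r(220,480,z)];Rr=[r(432,345,z),r(436,482,z)];m=(sum(L)+sum(Rr))/4;print("cheek",m,L[0]-Rr[0],L[0]-L[1], Rr[0]-Rr[1])
# held switch: foot front edge z, cap
zb=s["position"][2]-.015
for z in (zb,zb+.006): print("foot front edge",r(247,718,z),r(445,718,z))
print("hous top front", ray(c,291,291,zb+.04),ray(c,366,291,zb+.04)); print("cap",ray(c,327,366,zb+.059))
# pedal outline bottom rim & sides z .024
print("rim -x corners",ray(c,234,278,.024),ray(c,411,277,.024))
E
```

```text
eye [0.60366348 0.2465914  0.27471299]
[0.63125699 0.25130513 0.022     ] [0.56050022 0.24903134 0.022     ] [0.59587861 0.25016824 0.022     ] 0.07079330289941693 1.8405890993358571
[0.63082024 0.25123052 0.026     ] [0.56118341 0.24899272 0.026     ] [0.59600183 0.25011162 0.026     ] 0.06967277001299572 1.8405890993358778
cheek [0.5956974  0.24937306 0.013     ] [-0.00135646  0.04816335  0.        ] [ 0.03012427 -0.00015204  0.        ] [0.03052737 0.0025323  0.        ]
cheek [0.59575828 0.2493518  0.015     ] [-0.0013461   0.04779528  0.        ] [ 0.02989406 -0.00015088  0.        ] [0.03029408 0.00251294 0.        ]
foot front edge [0.55475383 0.25917785 0.11882496] [0.5555603  0.22956286 0.11882496]
foot front edge [0.55663632 0.25869341 0.12482496] [0.55741175 0.23021828 0.12482496]
hous top front [0.54909644 0.25820505 0.15882496] [0.54984309 0.23034672 0.15882496]
cap [0.53094322 0.24436113 0.17782496]
rim -x corners [0.49568467 0.31687964 0.024     ] [0.50032326 0.17646641 0.024     ]
```

```bash
python3 -m jog '[[[-2.2,0,-0.12,0,0,0],[-2.2,0,-0.12,0,0,0],[-2.2,0,-0.13,0,0,0],[0,2,0,0,0,0],[0,2,0,0,0,0],[0,2,0,0,0,0],[0,0,0,0,0,0],[0,0,0,0,0,0]]]'
python3 -m jog '[[[0,0,0,0,0,0],[0,0,0,0,0,0]]]'
python3 - <<'E'
from h import *
from rig import camera,telemetry
c=camera("wrist"); cv2.imwrite("pics/w9.png",c["color"][:,:,::-1])
s=telemetry.observe();print(s["position"],s["contact_force"])
c=camera("scene");crop(c,310,140,450,250,5.5,"s9.png")
t=camera("top");crop(t,165,170,260,295,4.5,"t9.png")
E
```

```text
time: 14.68
position: [0.5957, 0.2502, 0.0738]
tcp_rot: [0.01, -0.706, 0.708, -0.009]
contact_force: [-0.1, -0.7, -1.2]
opening: 0.34
time: 14.85
position: [0.5974, 0.2521, 0.0765]
tcp_rot: [-0.009, 0.707, -0.707, 0.01]
contact_force: [-0.2, -0.3, -1.2]
opening: 0.337
[0.59736927 0.25221518 0.0764533 ] [ 0.55523141 -0.11287951 -1.43848582]
```

View pics/w9.png

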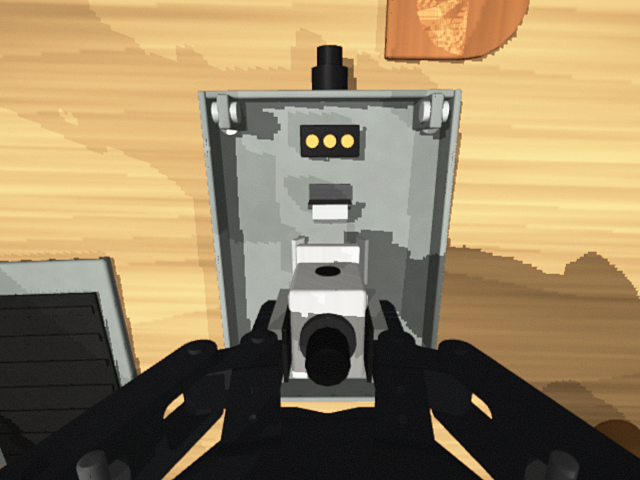

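View pics/s9.png

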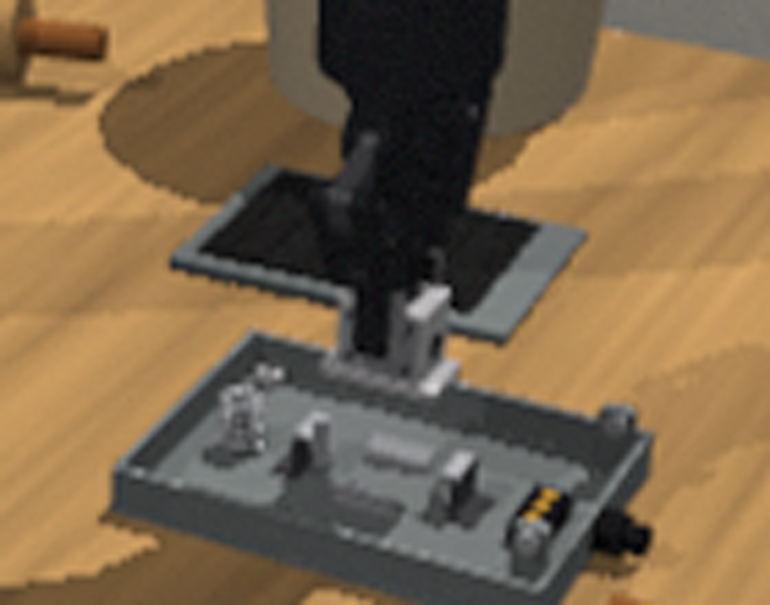

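```bash
python3 -m jog '[[[0,0,0,0,0,0],[0,0,0,0,0,0],[0,0,0,0,0,0]]]'
python3 - <<'E'
from h import *
from rig import camera,telemetry
import pickle
c=camera("wrist"); crop(c,270,160,390,280,5,"w10.png"); s=telemetry.observe(); pickle.dump((c,s),open("w10.pkl","wb"));print(s["position"])
E
```

```text
time: 15.25
position: [0.5964, 0.2521, 0.075]
tcp_rot: [-0.01, 0.707, -0.707, 0.01]
contact_force: [0.3, 0.1, -2.0]
opening: 0.336
[0.59642402 0.25208427 0.07495989]
```

View pics/w10.png

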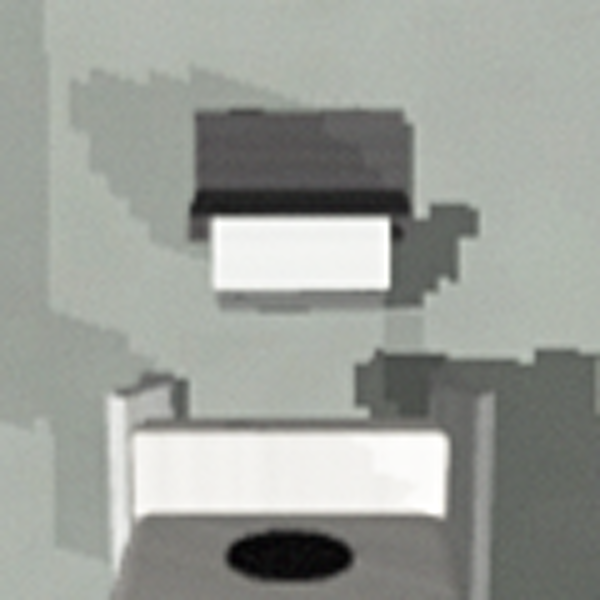

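```bash
python3 - <<'E'
from h import *
import pickle
c,s=pickle.load(open("w10.pkl","rb"))
r=lambda u,v,z: ray(c,270+u/5,160+v/5,z)
for v in (218,254,290): print(r(301.5,v,.026),r(301.5,v,.022))
zb=s["position"][2]-.0155
print("foot front",r(290.5,430,zb+.006),r(290.5,422,zb)); print("hole face",r(290,518,zb+.04))
print("cheek ends",r(120,395,.015),r(490,390,.015))
E
```

```text
[0.63522179 0.25117941 0.026     ] [0.63449459 0.25112139 0.022     ]
[0.63109651 0.25105343 0.026     ] [0.63028271 0.25099277 0.022     ]
[0.62691937 0.25092587 0.026     ] [0.62601788 0.25086253 0.022     ]
foot front [0.62249808 0.25216613 0.06545989] [0.6214251  0.25211872 0.05945989]
hole face [0.62641552 0.25240944 0.09945989]
cheek ends [0.61060921 0.27268308 0.015     ] [0.61251542 0.22719044 0.015     ]
```

```bash
python3 -m jog '[[[-0.1,1,0.12,0,0,0],[0,1,0,0,0,0],[0,1,0,0,0,0],[0,0.6,0,0,0,0],[0,0,0,0,0,0],[0,0,0,0,0,0],[0,0,0,0,0,0],[0,0,0,0,0,0]]]'
python3 - <<'E'
from h import *
from rig import camera,telemetry
import pickle
c=camera("wrist"); crop(c,270,160,390,280,5,"w11.png"); s=telemetry.observe(); pickle.dump((c,s),open("w11.pkl","wb"));print(s["position"],s["contact_force"])
c=camera("scene");crop(c,310,140,450,250,5.5,"s11.png")
E
```

```text
time: 15.97
position: [0.5977, 0.2511, 0.0392]
tcp_rot: [-0.01, 0.707, -0.707, 0.01]
contact_force: [-0.5, 0.2, -1.9]
opening: 0.34
[0.59772856 0.25105091 0.03927965] [ 0.18207107 -0.32071707 -2.04001165]
```

View pics/w11.png

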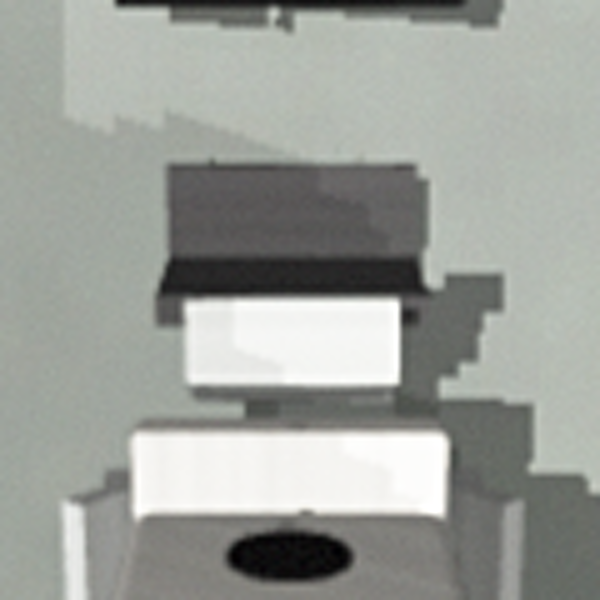

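View pics/s11.png

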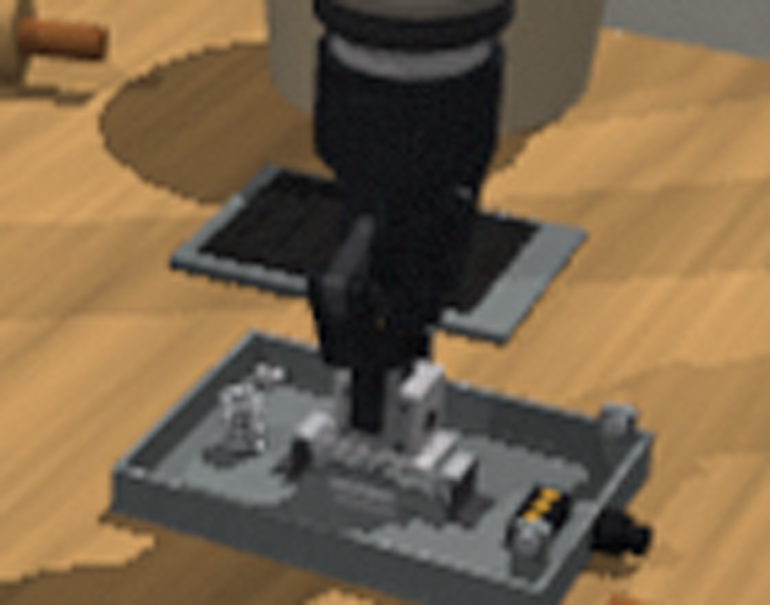

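```bash
python3 - <<'E'
from h import *
import pickle
c,s=pickle.load(open("w11.pkl","rb"))
r=lambda u,v,z: ray(c,270+u/5,160+v/5,z)
for v in (298,385): print(r(293,v,.026),r(293,v,.020))
zb=s["position"][2]-.0155
print("foot front",r(290.5,430,zb+.006),r(290.5,422,zb)); 
print("cheek ends",r(65,500,.015),r(520,500,.015))
E
```

```text
[0.63549607 0.25124719 0.026     ] [0.63411584 0.25118364 0.02      ]
[0.62709622 0.25100352 0.026     ] [0.62539032 0.25093053 0.02      ]
foot front [0.62382576 0.25115552 0.02977965] [0.62275445 0.25110981 0.02377965]
cheek ends [0.61098757 0.27402335 0.015     ] [0.61229254 0.22710342 0.015     ]
```

```bash
for i in 1 2 3 4 5 6 7 8; do python3 -m jog '[[[0,0.2,0,0,0,0]]]' | grep -E "position|force"|tr '\n' ' ';echo; done
```

```text
position: [0.5979, 0.2511, 0.0375] contact_force: [-0.0, 0.5, -2.0] 
position: [0.5976, 0.2509, 0.035] contact_force: [0.3, 0.6, -0.3] 
position: [0.5975, 0.2508, 0.0327] contact_force: [0.2, 0.5, -1.8] 
position: [0.5976, 0.2509, 0.0308] contact_force: [-0.2, 0.9, 1.1] 
position: [0.5978, 0.251, 0.0291] contact_force: [0.6, -0.5, 2.7] 
position: [0.598, 0.2512, 0.0273] contact_force: [-0.5, -0.8, 5.4] 
position: [0.5977, 0.2511, 0.025] contact_force: [-0.3, 0.7, 0.7] 
position: [0.5975, 0.251, 0.0227] contact_force: [-0.0, 0.1, 1.2]
```

```bash
for i in 1 2 3 4 5; do python3 -m jog '[[[0,0.1,0,0,0,0]]]' | grep -E "position|force"|tr '\n' ' ';echo; done
```

```text
position: [0.5974, 0.2509, 0.0215] contact_force: [0.2, -0.2, 2.0] 
position: [0.5971, 0.2507, 0.0202] contact_force: [0.6, 0.2, -1.5] 
position: [0.5969, 0.2505, 0.0192] contact_force: [-4.2, -1.9, 12.3] 
position: [0.5969, 0.2505, 0.0192] contact_force: [-6.7, -3.0, 15.3] 
position: [0.5969, 0.2505, 0.0192] contact_force: [-8.4, -3.8, 23.2]
```

```bash
python3 -m jog '[[[0,-0.2,0,0,0,0],[0,0,0,0,0,0],[0,0,0,0,0,0]]]'
python3 -m jog '[[[0,0,0,0,0,0],[0,0,0,0,0,0],[0,0,0,0,0,0],[0,0,0,0,0,0],[0,0,0,0,0,0]]]' 0.8
python3 -m jog '[[[0,-2,0,0,0,0],[0,-3,0,0,0,0],[0,-3,0,0,0,0],[0,-1.5,0,0,0,0],[0,0,0,0,0,0],[0,0,0,0,0,0],[0,0,0,0,0,0]]]'
python3 - <<'E'
from h import *
from rig import camera,telemetry
import pickle
c=camera("wrist"); cv2.imwrite("pics/w12.png",c["color"][:,:,::-1]); s=telemetry.observe(); pickle.dump((c,s),open("w12.pkl","wb"));print(s["position"],s["contact_force"])
c=camera("scene");crop(c,310,140,450,250,5.5,"s12.png")
E
```

```text
time: 17.4
position: [0.5973, 0.2507, 0.0196]
tcp_rot: [0.01, -0.707, 0.707, -0.01]
contact_force: [-0.4, 0.9, -1.2]
opening: 0.338
time: 17.82
position: [0.5975, 0.2509, 0.0198]
tcp_rot: [-0.01, 0.707, -0.707, 0.01]
contact_force: [0.4, 0.9, -0.8]
opening: 0.905
time: 18.4
position: [0.5968, 0.2505, 0.1139]
tcp_rot: [0.01, -0.707, 0.707, -0.009]
contact_force: [0.7, -0.5, -0.9]
opening: 0.905
[0.59653306 0.25032328 0.11344726] [-0.43963024 -1.13464259 -0.78084026]
```

View pics/w12.png

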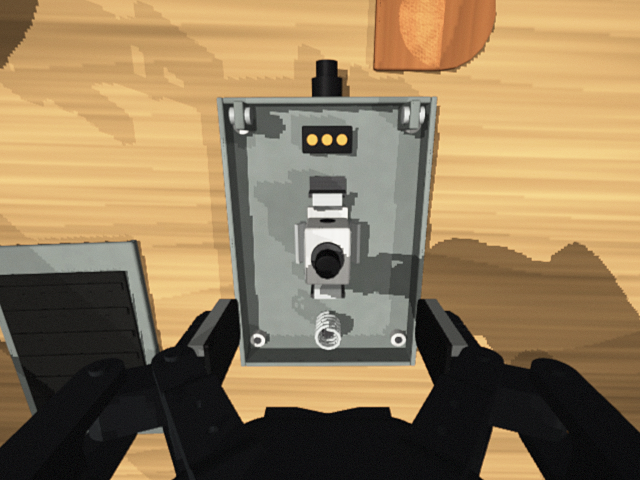

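View pics/s12.png

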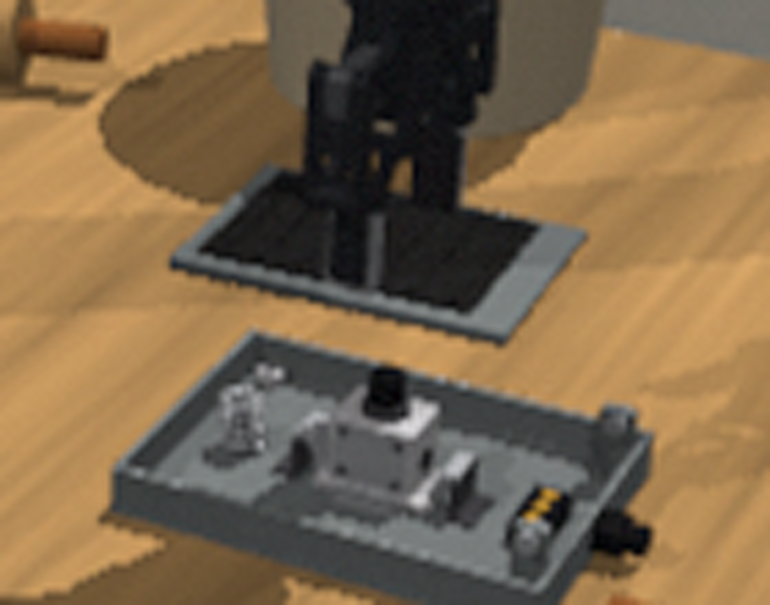

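```bash
python3 -m jog '[[[0,0,0,0,0,0],[0,0,0,0,0,0],[0,0,0,0,0,0],[0,0,0,0,0,0],[0,0,0,0,0,0],[0,0,0,0,0,0],[0,0,0,0,0,0],[0,0,0,0,0,0]]]' -1 40
python3 -m jog '[[[0,1.5,0,0,0,0],[0,1.5,0,0,0,0],[0,1.2,0,0,0,0],[0,0.4,0,0,0,0],[0,0,0,0,0,0],[0,0,0,0,0,0],[0,0,0,0,0,0]]]'
for i in 1 2 3 4 5 6 7 8 9 10; do python3 -m jog '[[[0,0.06,0,0,0,0]]]' | grep -E "position|force"|tr '\n' ' ';echo; done
```

```text
time: 19.17
position: [0.5974, 0.2508, 0.1148]
tcp_rot: [0.01, -0.707, 0.707, -0.01]
contact_force: [0.0, 1.4, 0.3]
opening: -0.002
time: 19.75
position: [0.598, 0.2512, 0.0696]
tcp_rot: [-0.009, 0.707, -0.707, 0.01]
contact_force: [-0.0, -0.0, 0.6]
opening: 0.001
position: [0.5981, 0.2512, 0.0692] contact_force: [0.6, 0.1, 0.6] 
position: [0.5979, 0.2511, 0.0684] contact_force: [-0.1, -0.2, 0.1] 
position: [0.5977, 0.251, 0.0675] contact_force: [-0.1, -0.2, -0.8] 
position: [0.5975, 0.2509, 0.0666] contact_force: [0.2, 0.2, 0.3] 
position: [0.5975, 0.2509, 0.0659] contact_force: [-0.5, -0.2, -0.5] 
position: [0.5975, 0.2508, 0.0652] contact_force: [-0.2, -0.0, -0.4] 
position: [0.5974, 0.2508, 0.0645] contact_force: [0.5, -0.2, -0.4] 
position: [0.5974, 0.2508, 0.0639] contact_force: [0.1, 0.1, 0.4] 
position: [0.5974, 0.2508, 0.0633] contact_force: [-0.2, 0.9, 0.1] 
position: [0.5974, 0.2509, 0.063] contact_force: [-2.1, -0.8, 4.7]
```

```bash
for i in 1 2 3 4 5 6 7 8 9 10 11; do python3 -m jog '[[[0,0.05,0,0,0,0]]]' | grep -E "position|force"|tr '\n' ' ';echo; done
```

```text
position: [0.5975, 0.2509, 0.0627] contact_force: [-2.1, -0.4, 6.0] 
position: [0.5975, 0.2509, 0.0624] contact_force: [-2.0, -0.4, 6.7] 
position: [0.5975, 0.2509, 0.062] contact_force: [-1.6, -0.6, 8.3] 
position: [0.5975, 0.2509, 0.0616] contact_force: [-2.7, -1.0, 8.1] 
position: [0.5975, 0.2509, 0.0612] contact_force: [-2.9, -1.5, 8.1] 
position: [0.5975, 0.2509, 0.0608] contact_force: [-3.0, -0.6, 8.3] 
position: [0.5975, 0.251, 0.0603] contact_force: [-2.8, -1.4, 7.8] 
position: [0.5975, 0.2509, 0.0598] contact_force: [-1.8, -1.0, 8.0] 
position: [0.5975, 0.2509, 0.0593] contact_force: [-3.4, -0.7, 7.4] 
position: [0.5975, 0.2509, 0.0587] contact_force: [-2.6, -0.9, 7.8] 
position: [0.5975, 0.2509, 0.0581] contact_force: [-2.1, -0.3, 5.2]
```

```bash
for i in 1 2; do python3 -m jog '[[[0,0.04,0,0,0,0]]]' | grep -E "position|force"|tr '\n' ' ';echo; done
python3 -m jog '[[[0,-0.5,0,0,0,0],[0,-2,0,0,0,0],[0,-3,0,0,0,0],[0,-3,0,0,0,0],[0,-3,0,0,0,0],[0,0,0,0,0,0],[0,0,0,0,0,0],[0,0,0,0,0,0]]]'
python3 - <<'E'
from h import *
from rig import camera,telemetry
c=camera("wrist"); crop(c,220,80,430,360,2.1,"w13.png"); s=telemetry.observe();print(s["contact_force"])
c=camera("scene");crop(c,310,140,450,250,5.5,"s13.png"); cv2.imwrite("pics/s13f.png",c["color"][:,:,::-1])
t=camera("top");cv2.imwrite("pics/t13f.png",t["color"][:,:,::-1])
E
```

```text
position: [0.5974, 0.2509, 0.0576] contact_force: [-1.9, -1.9, 4.5] 
position: [0.5974, 0.2509, 0.0571] contact_force: [-1.9, -1.3, 8.3] 
time: 22.33
position: [0.5971, 0.2506, 0.1711]
tcp_rot: [0.01, -0.707, 0.707, -0.01]
contact_force: [-1.0, 0.1, 1.3]
opening: -0.0
[-0.02597066  0.29894879  0.25275274]
```

View pics/w13.png

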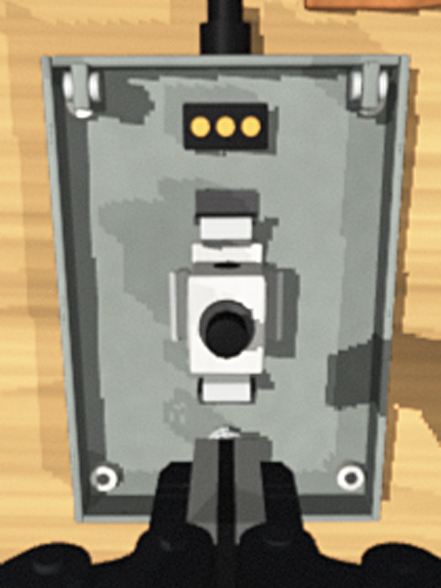

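View pics/s13f.png

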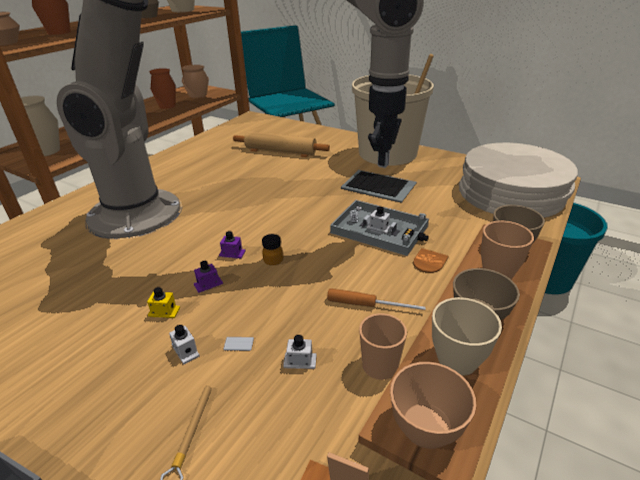

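View pics/t13f.png

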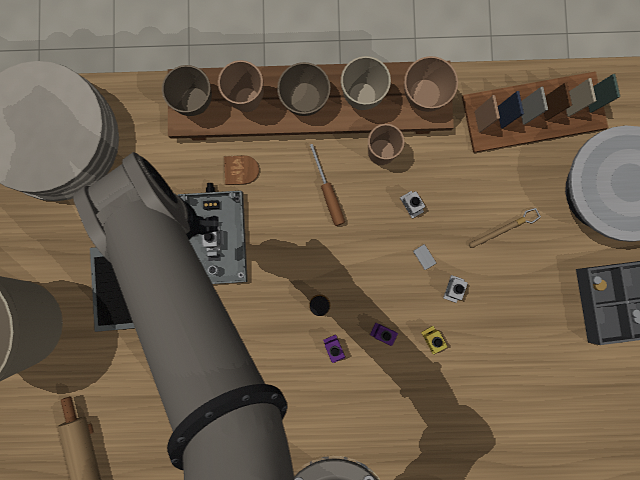

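```bash
python3 -c "
from rig import sign_off
print(sign_off())"
```

```text
the job is handed in; nothing more can be done
None
```

The stiffest switch is snapped home in the pedal's seat, its key has been clicked once more there, and the job is handed in (about 22 s on the clock). No verdict came back, so these are my own readings.

- **Feeling the keys:** I pressed all three. Peaks were about 5.2 N (right switch), 8.7 N (middle, nearest the robot) and 4.3 N (far switch). The middle one was clearly the stiffest. Its 8.7 N is slightly below the stated 9 to 11 N. The force readings carry about 0.7 N of noise and include some sideways load.
- **Presses on the bench:** The right and middle keys went down about 6 mm, past the click. The far key's last reading was about 4.8 mm, just past the 4.5 mm click point.
- **Seating:** The clips gave way at about 5 N and the switch bottomed out where expected. The camera shows both clips over its foot.
- **Check in place:** The key took about 8.3 N, gave way, and was pressed about 6 mm in all.
- **Last look:** All keys look up, the other two switches stand where they began, and the bystanders in view look unmoved. The arm hid part of the tread plate in the top view, but the scene view shows it in place. The gripper is clear, about 11 cm above the key, with no contact force.

One disagreement: the top and wrist cameras differed by about 3 mm on the loose switches' positions. I relied mostly on the wrist camera, and the two agreed on the seat.

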